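# Fetch the pastry cutter from the deep bay with the hooked picker

## Robot

A 6-joint arm with a two-finger parallel gripper is mounted at the origin on a cart in front of the work surface, level with it; the furniture and walls round the work are solid. World frame = base frame: x ahead of the robot, y to its left, z up, the work surface at z = 0. Lengths are in m, angles in rad, forces in N, time in s.
With the tool pointing down it reaches from about 0.35 to 0.925 m from the base axis. Payload 6.4 kg.
Tool frame: the origin (TCP) lies midway between the tips of the shut fingers; the grasp point (between the pads) lies 19 mm behind it; z points along the fingers, y is the line along which they close (so a half turn about z gives the same grasp; the last joint's range is limited). The gripper opens to 94 mm and grips with 3 to 60 N. Pads are 16 mm wide; open, the fingers measure 119 mm over their backs; the gripper's body (75 mm by 177 mm) begins 78 mm behind the grasp point.
Start: joints at [0.966, 0.245, 1.558, -0, 1.339, -0.174], TCP at [0.271, 0.591, 0.205] pointing down, gripper open.
Joint ranges: [-3.13, 3.13], [-1.02, 2.26], [0.13, 2.54], [-0.95, 4.09], [0.21, 2.88], [-2.74, 2.74]. Speed limits (rad/s): [2.57, 2.57, 3.14, 3.14, 3.14, 3.14].

## Interface

Orientations are given as a unit quaternion [w, x, y, z].
In Python, from bench import manip gives the robot as it stands.
- The arm moves only by the tool drive_tool, never from a script. Its arguments are lists of equal length, an entry for each row: "dp": the shift along the tool's x, y, z in m, a list of three; "rot": the turn, a rotation vector about the tool's x, y, z in rad, a list of three. A call has 1 to 20 rows; each row is the pose to reach, as a shift and turn from the pose commanded when the call began, along the tool's axes at that moment; what a row does not reach only later rows make up. A row lasts 1/10 s, in which the tool goes at most 50 mm and 8.59 degrees, less where a joint would pass 70% of its speed; a pose out of reach is approached as far as the arm can. A call with a gripper value outside its range is refused whole. "claw" is the closure, from 0 (fully open) to 1 (shut), set as the call begins (left out, the last holds). The fingers move at their own pace and stop on an object; "squeeze" is the grip in N (left out, the last holds). Time passes only in rows, so rows that repeat a pose let the fingers close. It gives the time, the measured TCP pose, the force, the opening and the grip force at its end, in the units of the state.
- manip.observe(): the state, without advancing time (a new reading comes with each control period).
- manip.camera(name): name is "scene" or "top" or "wrist"; returns a dict with "image" (384x512x3 uint8, red, green, blue), "z_map" (384x512 float32, m along the optical axis (not along the pixel's ray), 0 where there is no reading), "fx", "fy", "cx", "cy" (pixels), "R" (3x3) and "t" (3): a world point X has camera coordinates R X + t. Camera axes: x right, y down, z forward; pixel columns grow to the right and rows downward; lengths in m; the calibration is good to about 2 mm. A picture is of the moment at which its call begins.
- manip.sign_off(): hands the job in; it is judged then, once.
The state is a dict: "t": time; "joint_positions": joint angles; "qd": joint speeds; "joint_torque": joint torques, N m; "ee_pos": TCP position; "eef_rot": TCP orientation; "contact_force": force on the tool from outside, world axes, zero at the start; "moment": the same for the moment, N m; "width": finger opening in m; "finger_force": force on a finger pad.
Only numpy, scipy, OpenCV 4.12 (cv2) and the standard library are available. Lean on these libraries where they do the work, as an engineer would, in place of code of your own. Each camera call takes 0.05 s, during which the arm holds its last target. There are 200 camera calls.

## Task

The red pastry cutter has slid to the back of one bay of the wooden rack, too deep for a hand, and the long hooked picker was put away grip-first in the other bay. Pull the picker right out by its shaft, lay it on the worktop and let go, take it again by its black grip, reach into the bay with it and draw the cutter along the worktop until it is clear of the rack. Then lay the picker flat on the worktop, outside the rack, and put the cutter by hand flat in the middle of the white saucer, leaving the mug, the spice jar and the tin where they are.

Things in the scene. Friction and masses are not known exactly. Their poses are not given: they have to be found in the camera images.
- rack: Fixed wooden rack, 190 deep (x) x 160 wide (y) x 95 high, origin at the centre of its underside. Two bays side by side, each 68 wide, 85 high, 180 deep, closed at the back (+x) and above, open at the front (face at x = -95, looking along the rack's -x), without a floor: their contents stand on the worktop. Walls 8, roof 10.
- bay_left (a point): Centre of the mouth of the rack's bay at +y (rack frame -95, +38, 42.5); axes as the rack's, -x leads out. Either bay may hold the cutter; the picker is in the other.
- bay_right (a point): Centre of the mouth of the rack's bay at -y (rack frame -95, -38, 42.5); axes as the rack's, -x leads out.
- picker_grip (a point): Middle of the black grip of the loose hooked picker, 28 above its underside. Axes: x from grip to hook, z up. Picker 272 long, 80 g: grip 90 (x) x 24 (y) x 44 high; from it along +x a steel shaft 10 wide, 8 high, axis 28 above the underside; at its end a downturned plate hook. It lies steadily on grip and hook. At the start the grip is deep in a bay, hook end pointing out.
- picker_shaft (a point): Point on the axis of the picker's steel shaft, 185 from the middle of the grip and 40 short of the hook, 28 above the picker's underside; axes as the grip's. At the start it is 50 to 70 mm outside the bay's mouth.
- picker_hook (a point): Middle of the lower edge of the picker's hook, 225 along the picker's x from the middle of the grip and 28 below the shaft's axis; axes as the grip's. The hook is a plate 4 thick (x), 24 wide (y), 30 high, its lower edge level with the underside of the grip.
- cutter_mid (a point): Centre (half-way up) of the loose red pastry cutter: an open ring, 60 outer and 53 inner diameter, 25 high, about 50 g, standing flat, axis z upright; at the start 115 to 135 mm inside the mouth of the bay that does not hold the picker. The hook fits down into it from above and can then pull on its wall.
- saucer: Fixed white round saucer, 170 across, 14 high at the rim, origin at the centre of its underside; its flat middle is 105 across, its upper face 5 above the worktop.
- mug: Grey mug, 81x120x94, bystander; origin under the middle of its bounding box.
- spice: Spice jar with a dark cap, 41 across, 105 high, bystander; origin at the centre of its underside.
- tin: Tin, 76 across, 110 high, bystander; origin at the centre of its underside.

How it is judged:
By the outcome, as a careful person would: the job done as asked, in the order asked, and still so for the second after the job is handed in, with the robot touching nothing.
It also fails if it takes over 72 s, if anything falls off the work surface, if the arm or the gripper's body presses on something with over 40 N, if the wrist force passes 120 N, or if a joint passes its speed limit or range.

## Working session

There is one attempt and no reset: what is moved stays moved. The work goes in short steps, Python scripts to look and compute and a tool call to move; the robot and the scene stay as the last step left them, time stands still between calls to the robot, and variables do not carry over. Pictures are saved under pics/ and viewed, at most 10 in all, crops included, and the job is handed in when it is done.

Besides the shell and the picture viewer there is one more tool, called as name(argument=value, ...) on one line, values as JSON. drive_tool: Moves the arm, as the interface text tells. Its arguments: {"type":"object","properties":{"dp":{"type":"array","items":{"type":"array","items":{"type":"number"}}},"rot":{"type":"array","items":{"type":"array","items":{"type":"number"}}},"claw":{"type":"number"},"squeeze":{"type":"number"}},"required":["dp","rot"]}

```bash
mkdir -p pics; cat > h.py <<'E'
import numpy as np, cv2
from bench import manip
def cloud(c):
    z=c["z_map"]; v,u=np.mgrid[:z.shape[0],:z.shape[1]]
    P=np.stack([(u-c["cx"])/c["fx"]*z,(v-c["cy"])/c["fy"]*z,z],-1)
    W=(P-c["t"])@c["R"]; W[z==0]=np.nan
    return W
def save(c,n): cv2.imwrite("pics/"+n,c["image"][:,:,::-1])
E
python3 - <<'E'
from h import *
s=manip.observe(); print({k:np.round(v,3) for k,v in s.items()})
a=manip.camera("scene"); b=manip.camera("top")
np.savez("s0.npz",sw=cloud(a),tw=cloud(b),si=a["image"],ti=b["image"])
save(a,"s0.png"); save(b,"t0.png")
for c in(a,b): print(-c["R"].T@c["t"], c["R"][2])
E
```

```text
{'t': np.float64(0.0), 'joint_positions': array([ 0.966,  0.246,  1.559, -0.   ,  1.339, -0.174]), 'qd': array([-0.   ,  0.001,  0.001, -0.   ,  0.   ,  0.001]), 'joint_torque': array([ 1.0000e-03, -4.1581e+01, -3.1462e+01,  6.9000e-02,  3.3000e-02,
       -0.0000e+00]), 'ee_pos': array([0.271, 0.59 , 0.204]), 'eef_rot': array([-0.   ,  0.214,  0.977, -0.001]), 'contact_force': array([-0.96 ,  0.244,  0.33 ]), 'moment': array([-0.03 , -0.019, -0.025]), 'finger_force': np.float64(0.0), 'width': np.float64(0.094)}
[-0.01226448 -0.4935696   0.63016038] [ 0.59788209  0.55413777 -0.57919628]
[0.4755188  0.02815943 1.39109425] [ 0.09192748 -0.00591029 -0.99574816]
```

View pics/s0.png

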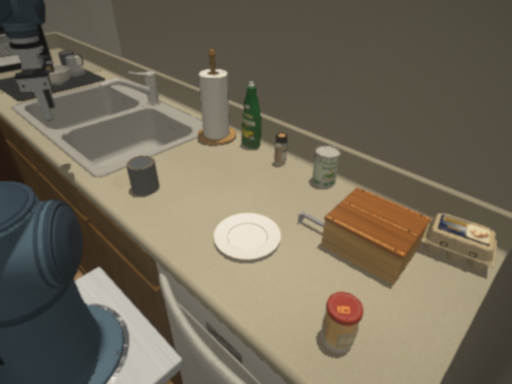

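View pics/t0.png

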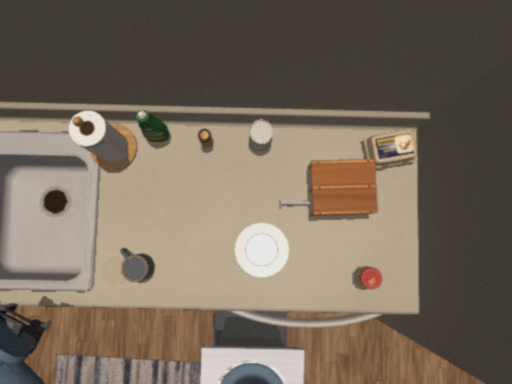

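The scene shows the rack at the right, with its mouths facing world +y. In the top view the rack spans about px (311–377, 159–215). The picker shaft sticks out of the nearer bay at (280–311, 204), so the cutter is in the far bay. The saucer is at (262,250), with the mug, spice jar and tin off to the left. Next I'll measure these.

```bash
python3 - <<'E'
from h import *
d=np.load("s0.npz"); W=d["tw"]; im=d["ti"]; S=d["sw"]; si=d["si"]
def reg(W,r0,r1,c0,c1,z0,z1):
    p=W[r0:r1,c0:c1].reshape(-1,3); return p[(p[:,2]>z0)&(p[:,2]<z1)]
p=reg(W,140,235,300,395,0.085,0.105)
p=p[p[:,1]>np.nanmin(p[:,1])]
print("roof z",np.median(p[:,2])); r=cv2.minAreaRect((p[:,:2]*1000).astype(np.float32)); print(r, len(p))
print(cv2.boxPoints(r))
p=reg(W,190,220,270,309,0.012,0.06); print("picker",len(p),np.round(p[np.argsort(p[:,1])][::6],3))
p=reg(W,215,285,225,295,0.008,0.03); print("saucer",cv2.minEnclosingCircle((p[:,:2]*1000).astype(np.float32)))
for n,b in dict(mug=(240,290,110,155),spice=(120,155,190,220),tin=(110,160,240,280),redjar=(260,295,350,390),egg=(125,170,368,420)).items():
    p=reg(W,*b,0.02,0.3); print(n,np.round(p.min(0),3),np.round(p.max(0),3))
# from scene cam
p=reg(S,205,240,285,335,0.012,0.06); print("picker scene",len(p)); print(np.round(p[np.argsort(p[:,1])][::8],3))
E
```

```text
roof z 0.09441779224133107
((647.7427368164062, -261.42730712890625), (164.7485809326172, 195.0218505859375), 3.009838819503784) 3529
[[ 560.362   -168.37616]
 [ 570.6021  -363.12897]
 [ 735.1235  -354.47845]
 [ 724.88336 -159.72565]]
picker 93 [[ 0.643 -0.166  0.016]
 [ 0.607 -0.161  0.033]
 [ 0.6   -0.155  0.033]
 [ 0.603 -0.149  0.033]
 [ 0.6   -0.142  0.032]
 [ 0.603 -0.136  0.031]
 [ 0.6   -0.13   0.033]
 [ 0.606 -0.124  0.03 ]
 [ 0.602 -0.117  0.036]
 [ 0.606 -0.111  0.034]
 [ 0.602 -0.105  0.033]
 [ 0.602 -0.099  0.032]
 [ 0.602 -0.092  0.038]
 [ 0.602 -0.087  0.029]
 [ 0.599 -0.08   0.031]
 [ 0.602 -0.077  0.03 ]]
saucer ((467.6273193359375, -14.709314346313477), 112.85297393798828)
mug [0.355 0.312 0.02 ] [0.45  0.406 0.099]
spice [0.772 0.12  0.02 ] [0.861 0.213 0.111]
tin [ 0.768 -0.071  0.02 ] [0.876 0.054 0.115]
redjar [ 0.348 -0.37   0.02 ] [ 0.411 -0.307  0.108]
egg [ 0.701 -0.518  0.02 ] [ 0.86  -0.334  0.1  ]
picker scene 244
[[ 0.565 -0.206  0.042]
 [ 0.565 -0.202  0.047]
 [ 0.565 -0.199  0.048]
 [ 0.564 -0.197  0.047]
 [ 0.565 -0.194  0.042]
 [ 0.564 -0.192  0.06 ]
 [ 0.566 -0.189  0.031]
 [ 0.563 -0.187  0.038]
 [ 0.565 -0.185  0.045]
 [ 0.564 -0.183  0.044]
 [ 0.565 -0.181  0.036]
 [ 0.564 -0.179  0.029]
 [ 0.563 -0.177  0.048]
 [ 0.564 -0.175  0.036]
 [ 0.603 -0.151  0.032]
 [ 0.598 -0.146  0.029]
 [ 0.599 -0.142  0.033]
 [ 0.599 -0.137  0.026]
 [ 0.599 -0.132  0.033]
 [ 0.6   -0.127  0.026]
 [ 0.605 -0.122  0.031]
 [ 0.598 -0.118  0.029]
 [ 0.605 -0.113  0.032]
 [ 0.603 -0.107  0.03 ]
 [ 0.602 -0.102  0.031]
 [ 0.6   -0.097  0.032]
 [ 0.597 -0.093  0.024]
 [ 0.595 -0.088  0.026]
 [ 0.592 -0.084  0.022]
 [ 0.601 -0.082  0.03 ]
 [ 0.59  -0.081  0.029]]
```

```bash
cat >> h.py <<'E'
from scipy.spatial.transform import Rotation as Rn
def pose():
    s=manip.observe(); q=s["eef_rot"]; return np.array(s["ee_pos"]),Rn.from_quat([q[1],q[2],q[3],q[0]]),s
def go(p,ydir):
    """dp, rot in tool axes to reach TCP p, tool down, tool y along +-ydir (deg in world)"""
    t,R,s=pose(); 
    best=None
    for a in (ydir,ydir+180):
        a=np.radians(a); y=np.array([np.cos(a),np.sin(a),0]); z=np.array([0,0,-1.])
        T=Rn.from_matrix(np.stack([np.cross(y,z),y,z],1)); r=(R.inv()*T).as_rotvec()
        if best is None or np.linalg.norm(r)<np.linalg.norm(best): best=r
    print("at",np.round(t,4),"dp",np.round(R.inv().apply(np.array(p)-t),4),"rot",np.round(best,3),"j",np.round(s["joint_positions"],2))
E
python3 - <<'E'
from h import *
d=np.load("s0.npz"); W=d["tw"]; im=d["ti"].astype(int)
def top(b,z0,z1):
    p=W[b[0]:b[1],b[2]:b[3]].reshape(-1,3); p=p[(p[:,2]>z0)&(p[:,2]<z1)]; return p
for n,b,z in (("tin",(110,160,240,280),(.1,.118)),("spice",(120,155,190,220),(.098,.112)),("mug",(240,290,110,155),(.085,.1))):
    p=top(b,*z); print(n,len(p),np.percentile(p,[3,50,97],axis=0).round(3).tolist())
w=(im[215:290,225:300].min(-1)>150); vv,uu=np.nonzero(w); q=W[215:290,225:300][w]
print("saucer",len(q),np.percentile(q,[1,50,99],axis=0).round(3).tolist(), q[:, :2].mean(0))
p=top((190,220,270,309),.022,.045); p=p[(p[:,1]>-.155)&(p[:,1]<-.09)]; print("shaft fit x=a*y+b",np.polyfit(p[:,1],p[:,0],1),p.mean(0))
p=top((185,225,265,309),.01,.045); print("hook end", np.sort(p[:,1])[-8:].round(4))
go([0.602,-0.10,0.17],3)
E
```

```text
tin 596 [[0.774, -0.047, 0.101], [0.812, -0.009, 0.106], [0.871, 0.035, 0.112]]
spice 140 [[0.774, 0.142, 0.099], [0.791, 0.159, 0.104], [0.809, 0.176, 0.109]]
mug 575 [[0.358, 0.317, 0.086], [0.393, 0.353, 0.091], [0.428, 0.387, 0.096]]
saucer 2530 [[nan, nan, nan], [nan, nan, nan], [nan, nan, nan]] [nan nan]
shaft fit x=a*y+b [-0.01817183  0.60055822] [ 0.6027991  -0.12331649  0.03137414]
hook end [-0.0771 -0.0768 -0.0449 -0.0386 -0.0354 -0.0352 -0.0322 -0.0321]
at [0.2711 0.5902 0.2045] dp [-0.5889 -0.4889  0.0351] rot [-2.000e-03  1.000e-03  1.088e+00] j [ 0.97  0.25  1.56  0.    1.34 -0.17]
```

drive_tool(dp=[[-0.589, -0.489, 0.035], [-0.589, -0.489, 0.035], [-0.589, -0.489, 0.035], [-0.589, -0.489, 0.035], [-0.589, -0.489, 0.035], [-0.589, -0.489, 0.035], [-0.589, -0.489, 0.035], [-0.589, -0.489, 0.035], [-0.589, -0.489, 0.035], [-0.589, -0.489, 0.035], [-0.589, -0.489, 0.035], [-0.589, -0.489, 0.035], [-0.589, -0.489, 0.035], [-0.589, -0.489, 0.035], [-0.589, -0.489, 0.035], [-0.589, -0.489, 0.035], [-0.589, -0.489, 0.035], [-0.589, -0.489, 0.035], [-0.589, -0.489, 0.035], [-0.589, -0.489, 0.035]], rot=[[0, 0, 1.088], [0, 0, 1.088], [0, 0, 1.088], [0, 0, 1.088], [0, 0, 1.088], [0, 0, 1.088], [0, 0, 1.088], [0, 0, 1.088], [0, 0, 1.088], [0, 0, 1.088], [0, 0, 1.088], [0, 0, 1.088], [0, 0, 1.088], [0, 0, 1.088], [0, 0, 1.088], [0, 0, 1.088], [0, 0, 1.088], [0, 0, 1.088], [0, 0, 1.088], [0, 0, 1.088]], claw=0.45, squeeze=30)

```text
t: 2.1
ee_pos: [0.602, -0.098, 0.1706]
eef_rot: [-0.0, 0.688, 0.726, 0.0]
contact_force: [0.5, 0.2, -0.0]
width: 0.052
finger_force: 0.0
```

```bash
python3 - <<'E'
from h import *
c=manip.camera("wrist"); save(c,"w1.png"); W=cloud(c); np.savez("w1.npz",W=W,im=c["image"])
print(-c["R"].T@c["t"], c["R"])
p=W.reshape(-1,3); 
m=(p[:,2]>.022)&(p[:,2]<.045)&(p[:,1]>-.15)&(p[:,1]<-.06)&(abs(p[:,0]-.602)<.03); q=p[m]
print(len(q),np.polyfit(q[:,1],q[:,0],1),q.mean(0),np.percentile(q,[2,98],axis=0).round(4))
go([0.602,-0.115,0.012],3)
E
```

```text
[ 0.59800571 -0.01819295  0.35051421] [[ 9.98525077e-01  5.42891487e-02 -5.98544041e-04]
 [ 5.23742510e-02 -9.60283277e-01  2.74067448e-01]
 [ 1.43041166e-02 -2.73694568e-01 -9.61710287e-01]]
692 [-0.03176142  0.59982229] [ 0.60326081 -0.10826074  0.03211959] [[ 0.5934 -0.1485  0.0271]
 [ 0.611  -0.0759  0.0339]]
at [ 0.6021 -0.0982  0.1706] dp [-0.0168 -0.001   0.1586] rot [ 0.    -0.     0.001] j [-0.35  0.19  1.69  0.    1.26 -0.4 ]
```

View pics/w1.png

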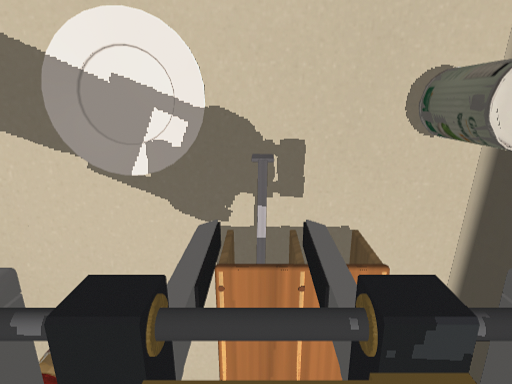

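The shaft lies at column 262, midway between the fingers, with the hook plate at (262,156). The saucer is centred near (123,90) and the tin is at the upper right. Next I'll go down and grip the shaft.

drive_tool(dp=[[-0.017, 0.001, 0.05], [-0.017, 0.001, 0.09], [-0.017, 0.001, 0.125], [-0.017, 0.001, 0.15], [-0.017, 0.001, 0.16], [-0.017, 0.001, 0.16], [-0.017, 0.001, 0.16]], rot=[[0, 0, 0], [0, 0, 0], [0, 0, 0], [0, 0, 0], [0, 0, 0], [0, 0, 0], [0, 0, 0]])

```text
t: 2.85
ee_pos: [0.6054, -0.1167, 0.012]
eef_rot: [0.001, 0.688, 0.725, 0.0]
contact_force: [-0.1, 0.2, -0.4]
width: 0.0515
finger_force: 0.0
```

drive_tool(dp=[[0, 0, 0], [0, 0, 0], [0, 0, 0], [0, 0, 0], [0, 0, 0], [0, 0, 0], [0, 0, 0], [0, 0, 0]], rot=[[0, 0, 0], [0, 0, 0], [0, 0, 0], [0, 0, 0], [0, 0, 0], [0, 0, 0], [0, 0, 0], [0, 0, 0]], claw=1, squeeze=30)

```text
t: 3.65
ee_pos: [0.6042, -0.1166, 0.0105]
eef_rot: [-0.0, 0.689, 0.725, -0.0]
contact_force: [-0.6, 0.1, 0.5]
width: 0.0096
finger_force: 30.0
```

drive_tool(dp=[[0.01, 0, 0], [0.025, 0, 0], [0.04, 0, 0], [0.055, 0, 0], [0.07, 0, 0], [0.085, 0, 0], [0.1, 0, 0], [0.115, 0, 0], [0.13, 0, 0], [0.145, 0, 0], [0.16, 0, 0], [0.175, 0, 0], [0.19, 0, 0], [0.205, 0, 0], [0.22, 0.0, 0], [0.235, 0.005, 0], [0.245, 0.012, 0], [0.255, 0.02, 0], [0.26, 0.025, 0], [0.26, 0.025, 0]], rot=[[0, 0, 0], [0, 0, 0], [0, 0, 0], [0, 0, 0], [0, 0, 0], [0, 0, 0], [0, 0, 0], [0, 0, 0], [0, 0, 0], [0, 0, 0], [0, 0, 0], [0, 0, 0], [0, 0, 0], [0, 0, 0], [0, 0, 0], [0, 0, 0], [0, 0, 0], [0, 0, 0], [0, 0, 0], [0, 0, 0]])

```text
t: 5.65
ee_pos: [0.6166, 0.1451, 0.0104]
eef_rot: [0.0, 0.688, 0.725, 0.0]
contact_force: [-0.0, 1.5, 1.4]
width: 0.0094
finger_force: 30.0
```

```bash
python3 - <<'E'
from h import *
b=manip.camera("top"); W=cloud(b); save(b,"t1.png")
cv2.imwrite("pics/t1c.png",cv2.resize(b["image"][130:290,200:400,::-1],None,fx=4,fy=3.75))
p=W[150:250,200:311].reshape(-1,3); q=p[(p[:,2]>.03)&(p[:,2]<.06)&(abs(p[:,0]-.61)<.05)&(p[:,1]<.08)]
print(cv2.minAreaRect((q[:,:2]*1000).astype(np.float32)),np.percentile(q,[1,50,99],axis=0).round(3).tolist())
E
```

```text
((597.7840576171875, -45.598899841308594), (81.234130859375, 247.29446411132812), 2.846261501312256) [[0.607, -0.168, 0.03], [0.622, -0.031, 0.042], [0.64, 0.076, 0.051]]
```

View pics/t1c.png

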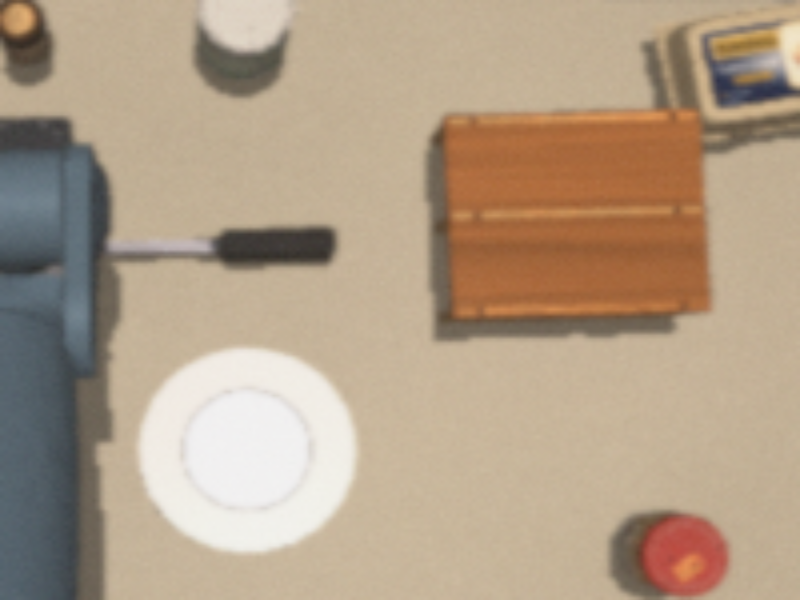

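The picker is fully out of the rack: its grip is at (275,245) in the crop, and its rear end is well clear of the mouth. Now I'll let go, rise, and move over the grip.

drive_tool(dp=[[0, 0, 0], [0, 0, 0], [0, 0, 0], [0, 0, 0], [0, 0, 0], [0, 0, -0.02], [0, 0, -0.05], [0, 0, -0.09], [0, 0, -0.13], [-0.05, 0, -0.14], [-0.1, 0, -0.14], [-0.15, 0, -0.14], [-0.17, 0, -0.14], [-0.175, 0, -0.14], [-0.175, 0, -0.14], [-0.175, 0, -0.14]], rot=[[0, 0, 0], [0, 0, 0], [0, 0, 0], [0, 0, 0], [0, 0, 0], [0, 0, 0], [0, 0, 0], [0, 0, 0], [0, 0, 0], [0, 0, 0], [0, 0, 0], [0, 0, 0], [0, 0, 0], [0, 0, 0], [0, 0, 0], [0, 0, 0]], claw=0.45)

```text
t: 7.3
ee_pos: [0.6247, -0.0291, 0.1503]
eef_rot: [-0.0, 0.688, 0.726, 0.0]
contact_force: [0.1, 0.7, 0.7]
width: 0.0517
finger_force: 0.0
```

```bash
python3 - <<'E'
from h import *
c=manip.camera("wrist"); save(c,"w2.png"); W=cloud(c); p=W.reshape(-1,3); im=c["image"].reshape(-1,3).astype(int)
m=(p[:,2]>.036)&(p[:,2]<.05)&(abs(p[:,0]-.62)<.05)&(p[:,1]<.03)&(p[:,1]>-.12); q=p[m]
print("grip top",len(q),cv2.minAreaRect((q[:,:2]*1000).astype(np.float32)),np.percentile(q,[1,50,99],axis=0).round(3).tolist())
m=(p[:,2]>.022)&(p[:,2]<.036)&(abs(p[:,0]-.615)<.04)&(p[:,1]<.2)&(p[:,1]>.03); q=p[m]
print("shaft",len(q),np.polyfit(q[:,1],q[:,0],1),np.percentile(q,[1,50,99],axis=0).round(3).tolist())
b=manip.camera("top");T=cloud(b)
for n,P,I in(("wrist",p,im),("top",T.reshape(-1,3),b["image"].reshape(-1,3).astype(int))):
    m=(P[:,2]>.007)&(P[:,2]<.022)&(abs(P[:,0]-.467)<.1)&(abs(P[:,1]+.015)<.11)&(I.min(1)>90)&(np.ptp(I,axis=1)<30); q=P[m]
    print(n,len(q),np.percentile(q,[.5,50,99.5],axis=0).round(3).tolist(),cv2.minEnclosingCircle((q[:,:2]*1000).astype(np.float32)))
E
```

```text
grip top 2138 ((625.0785522460938, -37.59001541137695), (24.00553321838379, 94.71998596191406), 2.4748587608337402) [[0.612, -0.083, 0.037], [0.625, -0.037, 0.044], [0.637, 0.004, 0.046]]
shaft 1322 [-0.04793945  0.62322243] [[0.613, 0.032, 0.031], [0.619, 0.086, 0.033], [0.625, 0.133, 0.035]]
wrist 13909 [[0.373, -0.103, 0.007], [0.447, -0.013, 0.012], [0.536, 0.06, 0.016]] ((454.00762939453125, -21.76271629333496), 85.10443878173828)
top 231 [[0.387, -0.103, 0.007], [0.443, -0.089, 0.012], [0.494, -0.07, 0.02]] ((438.99432373046875, -80.92059326171875), 55.82107162475586)
```

View pics/w2.png

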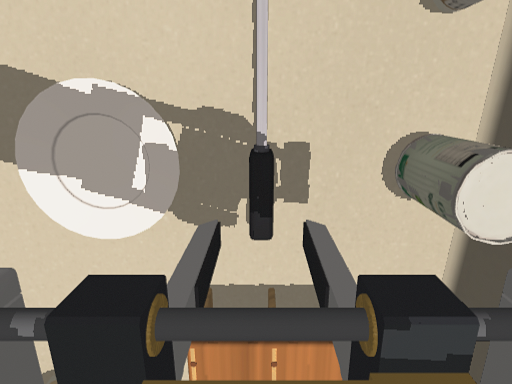

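The picker lies straight, with its grip at (261,192) between the fingers. Its hook points away from the rack, so it must be turned half round. The wrist joint can't turn 180° in one grasp, so I'll do it in two 90° turns with a regrasp between them. First I'll take the grip.

drive_tool(dp=[[-0.004, 0, 0.05], [-0.004, 0, 0.09], [-0.004, 0, 0.12], [-0.004, 0, 0.135], [-0.004, 0, 0.139], [-0.004, 0, 0.139]], rot=[[0, 0, 0], [0, 0, 0], [0, 0, 0], [0, 0, 0], [0, 0, 0], [0, 0, 0]])

```text
t: 8.0
ee_pos: [0.6257, -0.034, 0.0121]
eef_rot: [0.0, 0.688, 0.725, 0.0]
contact_force: [-0.2, -0.7, 0.8]
width: 0.0515
finger_force: 0.0
```

drive_tool(dp=[[0, 0, 0], [0, 0, 0], [0, 0, 0], [0, 0, 0], [0, 0, 0], [0, 0, 0]], rot=[[0, 0, 0], [0, 0, 0], [0, 0, 0], [0, 0, 0], [0, 0, 0], [0, 0, 0]], claw=1, squeeze=40)

```text
t: 8.6
ee_pos: [0.6256, -0.0345, 0.0123]
eef_rot: [0.0, 0.688, 0.725, 0.0]
contact_force: [-1.5, -0.7, 4.9]
width: 0.0238
finger_force: 40.0
```

```bash
python3 - <<'E'
from h import *
go([0.625,0.14,0.06],93)
E
```

```text
at [ 0.6256 -0.0345  0.0123] dp [ 0.1743  0.0086 -0.0478] rot [ 1.00e-03 -0.00e+00  1.57e+00] j [-0.24  0.43  1.72 -0.    1.   -0.29]
```

drive_tool(dp=[[0, 0, -0.025], [0, 0, -0.05], [0.01, 0, -0.05], [0.03, 0, -0.05], [0.045, 0, -0.05], [0.06, 0, -0.05], [0.075, 0, -0.05], [0.09, 0, -0.05], [0.105, 0.005, -0.05], [0.12, 0.005, -0.05], [0.135, 0.005, -0.05], [0.15, 0.009, -0.05], [0.165, 0.009, -0.05], [0.175, 0.009, -0.05], [0.175, 0.009, -0.05], [0.175, 0.009, -0.05]], rot=[[0, 0, 0], [0, 0, 0], [0, 0, -0.14], [0, 0, -0.28], [0, 0, -0.42], [0, 0, -0.56], [0, 0, -0.7], [0, 0, -0.84], [0, 0, -0.98], [0, 0, -1.12], [0, 0, -1.26], [0, 0, -1.4], [0, 0, -1.5], [0, 0, -1.57], [0, 0, -1.57], [0, 0, -1.57]])

```text
t: 10.2
ee_pos: [0.6247, 0.1407, 0.061]
eef_rot: [-0.0, -0.025, 1.0, -0.0]
contact_force: [0.4, -0.7, -0.6]
width: 0.0243
finger_force: 40.0
```

```bash
python3 - <<'E'
from h import *
c=manip.camera("scene"); cv2.imwrite("pics/s2.png",cv2.resize(c["image"][130:300,130:380,::-1],None,fx=3,fy=3)) 
go([0.625,0.14,0.012],93)
E
```

```text
at [0.6248 0.1404 0.0611] dp [-0.0002 -0.0004  0.0491] rot [-0.    -0.    -0.003] j [ 0.04  0.38  1.67 -0.    1.09 -1.58]
```

View pics/s2.png

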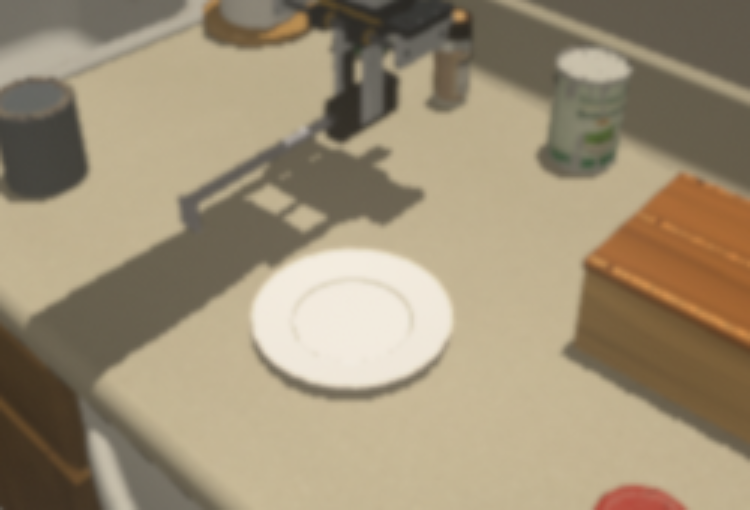

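The picker is held level with its hook at (190,210), clear of the saucer and mug. I'll lay it down, release it, rise and turn the hand.

drive_tool(dp=[[0, 0, 0.02], [0, 0, 0.035], [0, 0, 0.045], [0, 0, 0.049], [0, 0, 0.049], [0, 0, 0.049]], rot=[[0, 0, 0], [0, 0, 0], [0, 0, 0], [0, 0, 0], [0, 0, 0], [0, 0, 0]])

```text
t: 10.85
ee_pos: [0.6251, 0.1407, 0.0124]
eef_rot: [0.0, -0.025, 1.0, -0.0]
contact_force: [0.2, 0.1, 0.0]
width: 0.0237
finger_force: 40.0
```

drive_tool(dp=[[0, 0, 0], [0, 0, 0], [0, 0, 0], [0, 0, 0], [0, 0, -0.02], [0, 0, -0.05], [0, 0, -0.08], [0, 0, -0.09], [0, 0, -0.09], [0, 0, -0.09], [0, 0, -0.09], [0, 0, -0.09], [0, 0, -0.09], [0, 0, -0.09], [0, 0, -0.09], [0, 0, -0.09], [0, 0, -0.09], [0, 0, -0.09], [0, 0, -0.09]], rot=[[0, 0, 0], [0, 0, 0], [0, 0, 0], [0, 0, 0], [0, 0, 0], [0, 0, 0], [0, 0, 0], [0, 0, 0.14], [0, 0, 0.29], [0, 0, 0.43], [0, 0, 0.57], [0, 0, 0.72], [0, 0, 0.86], [0, 0, 1.0], [0, 0, 1.15], [0, 0, 1.29], [0, 0, 1.43], [0, 0, 1.57], [0, 0, 1.57]], claw=0.45)

```text
t: 12.75
ee_pos: [0.6249, 0.1409, 0.1025]
eef_rot: [0.0, 0.688, 0.725, -0.0]
contact_force: [-0.2, -0.4, 0.4]
width: 0.0517
finger_force: 0.0
```

drive_tool(dp=[[0, 0, -0.03], [0, 0, -0.03], [0, 0, -0.03], [0, 0, -0.03], [0, 0, -0.03], [0, 0, -0.03], [0, 0, -0.03], [0, 0, -0.03], [0, 0, -0.03], [0, 0, -0.03], [0, 0, -0.03], [0, 0, -0.03], [0, 0, -0.03]], rot=[[0, 0, 0.14], [0, 0, 0.29], [0, 0, 0.43], [0, 0, 0.57], [0, 0, 0.72], [0, 0, 0.86], [0, 0, 1.0], [0, 0, 1.15], [0, 0, 1.29], [0, 0, 1.43], [0, 0, 1.57], [0, 0, 1.57], [0, 0, 1.57]])

```text
t: 14.05
ee_pos: [0.6249, 0.1408, 0.1325]
eef_rot: [0.0, 1.0, 0.029, -0.0]
contact_force: [0.1, 0.4, -0.3]
width: 0.0523
finger_force: 0.0
```

```bash
python3 - <<'E'
from h import *
c=manip.camera("wrist"); save(c,"w3.png"); b=manip.camera("top")
for n,c in(("w",c),("t",b)):
    p=cloud(c).reshape(-1,3)
    m=(p[:,2]>.036)&(p[:,2]<.052)&(abs(p[:,1]-.14)<.03)&(p[:,0]<.69)&(p[:,0]>.56); q=p[m]
    if len(q)>20: print("grip top",n,len(q),cv2.minAreaRect((q[:,:2]*1000).astype(np.float32)),np.percentile(q,[1,50,99],axis=0).round(3).tolist())
    m=(p[:,2]>.022)&(p[:,2]<.036)&(abs(p[:,1]-.14)<.05)&(p[:,0]<.56)&(p[:,0]>.38); q=p[m]
    if len(q)>20:print("shaft",len(q),np.polyfit(q[:,0],q[:,1],1),np.percentile(q,[1,50,99],axis=0).round(3).tolist())
go([0.625,0.14,0.012],-87)
E
```

```text
grip top w 2506 ((628.6636962890625, 140.52122497558594), (95.1609115600586, 23.722124099731445), 2.7793257236480713) [[0.589, 0.128, 0.038], [0.635, 0.141, 0.044], [0.676, 0.153, 0.046]]
shaft 936 [0.04695113 0.11060044] [[0.406, 0.119, 0.023], [0.502, 0.134, 0.033], [0.559, 0.141, 0.034]]
grip top t 48 ((608.4422607421875, 140.37574768066406), (19.502653121948242, 19.176776885986328), 1.65253484249115) [[0.599, 0.131, 0.037], [0.609, 0.14, 0.043], [0.618, 0.15, 0.048]]
at [0.6249 0.1408 0.1324] dp [0.     0.0008 0.1204] rot [0.    0.    0.003] j [ 0.04  0.29  1.64 -0.    1.21  1.56]
```

drive_tool(dp=[[0, 0.001, 0.04], [0, 0.001, 0.08], [0, 0.001, 0.105], [0, 0.001, 0.116], [0, 0.001, 0.12], [0, 0.001, 0.12]], rot=[[0, 0, 0], [0, 0, 0], [0, 0, 0], [0, 0, 0], [0, 0, 0], [0, 0, 0]])

```text
t: 14.75
ee_pos: [0.6257, 0.1399, 0.0132]
eef_rot: [-0.0, 1.0, 0.027, 0.001]
contact_force: [-0.6, 0.4, 0.1]
width: 0.0516
finger_force: 0.0
```

drive_tool(dp=[[0, 0, 0], [0, 0, 0], [0, 0, 0], [0, 0, 0], [0, 0, 0], [0, 0, -0.02], [0, 0, -0.05], [0, 0, -0.07], [0, 0, -0.07]], rot=[[0, 0, 0], [0, 0, 0], [0, 0, 0], [0, 0, 0], [0, 0, 0], [0, 0, 0], [0, 0, 0], [0, 0, 0], [0, 0, 0]], claw=1, squeeze=40)

```text
t: 15.65
ee_pos: [0.6274, 0.14, 0.0859]
eef_rot: [-0.0, 1.0, 0.026, 0.003]
contact_force: [-0.5, -0.3, -0.5]
width: 0.024
finger_force: 40.0
```

```bash
python3 - <<'E'
from h import *
go([0.637,0.10,0.082],8)
E
```

```text
at [0.6274 0.14   0.0859] dp [0.0074 0.0404 0.0039] rot [-0.005 -0.005  1.484] j [ 0.04  0.35  1.66 -0.    1.13  1.56]
```

drive_tool(dp=[[0, 0.0, 0], [0, 0.005, 0], [0.001, 0.01, 0], [0.002, 0.015, 0], [0.003, 0.02, 0], [0.004, 0.025, 0], [0.005, 0.03, 0], [0.006, 0.035, 0], [0.007, 0.04, 0], [0.007, 0.04, 0], [0.007, 0.04, 0], [0.007, 0.04, 0], [0.007, 0.04, 0], [0.007, 0.04, 0], [0.007, 0.04, 0]], rot=[[0, 0, -0.14], [0, 0, -0.28], [0, 0, -0.42], [0, 0, -0.56], [0, 0, -0.7], [0, 0, -0.84], [0, 0, -0.98], [0, 0, -1.12], [0, 0, -1.26], [0, 0, -1.4], [0, 0, -1.54], [0, 0, -1.66], [0, 0, -1.66], [0, 0, -1.66], [0, 0, -1.66]])

```text
t: 17.15
ee_pos: [0.6337, 0.1003, 0.0817]
eef_rot: [-0.0, 0.656, 0.755, -0.0]
contact_force: [-0.3, 0.1, -1.2]
width: 0.0237
finger_force: 40.0
```

```bash
python3 - <<'E'
from h import *
c=manip.camera("wrist"); save(c,"w4.png"); b=manip.camera("top"); cv2.imwrite("pics/t4.png",cv2.resize(b["image"][130:290,200:400,::-1],None,fx=3,fy=3))
cv2.imwrite("pics/wt4.png",np.vstack([cv2.resize(c["image"][:,:,::-1],(400,300)),cv2.resize(b["image"][130:280,200:400,::-1],(400,300))]))
for n,c in(("w",c),("t",b)):
    p=cloud(c).reshape(-1,3)
    q=p[(abs(p[:,2]-.0945)<.006)&(abs(p[:,0]-.65)<.13)&(p[:,1]<-.13)&(p[:,1]>-.4)]
    if len(q)>20:
        r=cv2.minAreaRect((q[:,:2]*1000).astype(np.float32));print(n,r,cv2.boxPoints(r).round(1).tolist())
    q=p[(p[:,2]>.08)&(p[:,2]<.13)&(abs(p[:,0]-.65)<.1)&(p[:,1]<.03)&(p[:,1]>-.12)]
    if len(q)>20: print("shaft",np.percentile(q,[1,50,99],axis=0).round(3).tolist(),np.polyfit(q[:,1],q[:,0],1),np.polyfit(q[:,1],q[:,2],1))
go([0.637,0.10,0.054],8)
E
```

```text
shaft [[0.64, 0.005, 0.1], [0.645, 0.018, 0.101], [0.651, 0.03, 0.102]] [-0.11307727  0.64745555] [0.00106653 0.1010243 ]
t ((647.6163330078125, -261.005859375), (164.2928009033203, 194.66981506347656), 2.9318253993988037) [[560.5999755859375, -168.0], [570.5999755859375, -362.3999938964844], [734.5999755859375, -354.0], [724.7000122070312, -159.60000610351562]]
shaft [[0.639, -0.119, 0.088], [0.654, -0.047, 0.1], [0.671, 0.03, 0.106]] [-0.13672198  0.64673194] [0.01023336 0.09994413]
at [0.6339 0.1003 0.0821] dp [-0.0007  0.003   0.0281] rot [-0.    -0.     0.001] j [-0.02  0.36  1.66  0.    1.13 -0.16]
```

View pics/wt4.png

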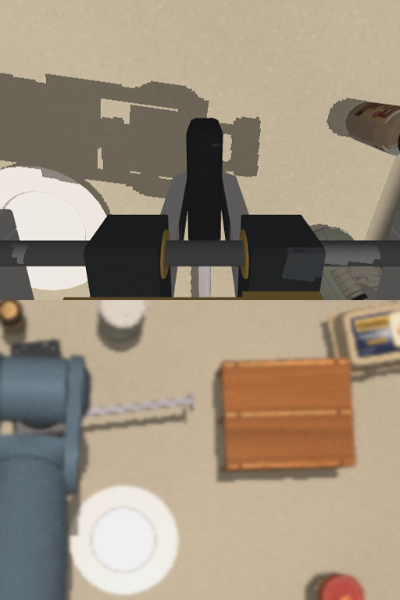

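The top view shows the picker in hand, its hook at lower-panel (190,403) pointing at the rack mouth and about 16 mm short of the bay axis in x. I'll shift sideways and lower, then go in.

drive_tool(dp=[[-0.001, 0.008, 0.015], [-0.002, 0.015, 0.028], [-0.002, 0.015, 0.029], [-0.002, 0.015, 0.029], [-0.002, 0.015, 0.029]], rot=[[0, 0, 0], [0, 0, 0], [0, 0, 0], [0, 0, 0], [0, 0, 0]])

```text
t: 17.75
ee_pos: [0.6494, 0.1004, 0.0542]
eef_rot: [0.0, 0.655, 0.755, 0.0]
contact_force: [-0.2, 0.0, -0.6]
width: 0.0237
finger_force: 40.0
```

```bash
python3 - <<'E'
from h import *
b=manip.camera("top"); p=cloud(b).reshape(-1,3)
q=p[(p[:,2]>.05)&(p[:,2]<.085)&(abs(p[:,0]-.665)<.06)&(p[:,1]<.03)&(p[:,1]>-.13)]
print("shaft",len(q),np.percentile(q,[1,50,99],axis=0).round(3).tolist(),np.polyfit(q[:,1],q[:,0],1),np.polyfit(q[:,1],q[:,2],1))
go([0.658,-0.069,0.053],8)
E
```

```text
shaft 184 [[0.656, -0.119, 0.061], [0.669, -0.049, 0.072], [0.688, 0.027, 0.078]] [-0.13833947  0.66252191] [0.00911202 0.07177173]
at [0.6495 0.1004 0.0544] dp [-0.1689 -0.0156  0.0014] rot [0.001 0.    0.002] j [-0.02  0.43  1.63  0.    1.09 -0.16]
```

drive_tool(dp=[[-0.014, -0.0013, 0], [-0.028, -0.0026, 0], [-0.042, -0.0039, 0], [-0.056, -0.0052, 0], [-0.07, -0.0065, 0], [-0.084, -0.0078, 0], [-0.098, -0.0091, 0], [-0.112, -0.0104, 0], [-0.126, -0.0117, 0], [-0.14, -0.013, 0], [-0.154, -0.0143, 0], [-0.164, -0.0152, 0], [-0.169, -0.0156, 0], [-0.169, -0.0156, 0], [-0.169, -0.0156, 0]], rot=[[0, 0, 0], [0, 0, 0], [0, 0, 0], [0, 0, 0], [0, 0, 0], [0, 0, 0], [0, 0, 0], [0, 0, 0], [0, 0, 0], [0, 0, 0], [0, 0, 0], [0, 0, 0], [0, 0, 0], [0, 0, 0], [0, 0, 0]])

```text
t: 19.3
ee_pos: [0.6577, -0.0688, 0.0534]
eef_rot: [-0.0, 0.655, 0.756, 0.0]
contact_force: [-0.3, 0.6, -1.0]
width: 0.0237
finger_force: 40.0
```

drive_tool(dp=[[0, 0, 0.01], [0, 0, 0.018], [0, 0, 0.025], [0, 0, 0.03], [0, 0, 0.035], [0, 0, 0.039], [0, 0, 0.041], [0, 0, 0.041], [0, 0, 0.041]], rot=[[0, 0, 0], [0, 0, 0], [0, 0, 0], [0, 0, 0], [0, 0, 0], [0, 0, 0], [0, 0, 0], [0, 0, 0], [0, 0, 0]])

```text
t: 20.2
ee_pos: [0.658, -0.0691, 0.0134]
eef_rot: [0.0, 0.655, 0.755, 0.0]
contact_force: [-3.2, 2.6, 4.8]
width: 0.0239
finger_force: 40.0
```

```bash
python3 - <<'E'
from h import *
for k in range(2):
    b=manip.camera("top"); p=cloud(b).reshape(-1,3)
    q=p[(p[:,2]>.018)&(p[:,2]<.07)&(abs(p[:,0]-.675)<.025)&(p[:,1]<-.03)&(p[:,1]>-.155)]
    print("shaft",len(q),np.percentile(q,[1,50,99],axis=0).round(3).tolist(),np.polyfit(q[:,1],q[:,0],1),np.polyfit(q[:,1],q[:,2],1))
print(manip.observe()["contact_force"])
E
```

```text
shaft 9 [[0.658, -0.044, 0.04], [0.659, -0.038, 0.044], [0.662, -0.032, 0.05]] [0.07300372 0.66300639] [-0.20288497  0.03688376]
shaft 9 [[0.659, -0.044, 0.038], [0.66, -0.038, 0.042], [0.663, -0.032, 0.047]] [0.01441089 0.66114679] [0.22548519 0.05052181]
[-2.68360401  1.65349618  5.53346015]
```

```bash
python3 - <<'E'
from h import *
for n in("scene","wrist","top"):
    b=manip.camera(n); p=cloud(b).reshape(-1,3)
    q=p[(p[:,2]>.012)&(p[:,2]<.075)&(abs(p[:,0]-.67)<.04)&(p[:,1]<-.05)&(p[:,1]>-.158)]
    print(n,len(q)); 
    if len(q): print(q[np.argsort(q[:,1])][::max(1,len(q)//14)].round(3).tolist())
E
```

```text
scene 397
[[0.668, -0.132, 0.033], [0.663, -0.116, 0.034], [0.651, -0.11, 0.02], [0.651, -0.105, 0.034], [0.647, -0.099, 0.027], [0.646, -0.093, 0.02], [0.645, -0.088, 0.014], [0.64, -0.085, 0.07], [0.636, -0.083, 0.027], [0.633, -0.08, 0.044], [0.631, -0.078, 0.045], [0.635, -0.075, 0.044], [0.636, -0.072, 0.042], [0.641, -0.061, 0.04], [0.643, -0.051, 0.019]]
wrist 6861
[[0.674, -0.158, 0.033], [0.652, -0.101, 0.042], [0.661, -0.093, 0.044], [0.653, -0.085, 0.045], [0.654, -0.078, 0.044], [0.662, -0.073, 0.046], [0.657, -0.068, 0.045], [0.634, -0.064, 0.062], [0.639, -0.063, 0.039], [0.641, -0.062, 0.03], [0.67, -0.06, 0.069], [0.652, -0.058, 0.044], [0.678, -0.057, 0.021], [0.666, -0.056, 0.044], [0.649, -0.05, 0.044]]
top 0
```

drive_tool(dp=[[0.008, 0.0007, -0.001], [0.02, 0.0018, -0.001], [0.032, 0.0028, -0.001], [0.044, 0.0039, -0.001], [0.056, 0.005, -0.001], [0.068, 0.006, -0.001], [0.08, 0.0071, -0.001], [0.092, 0.0082, -0.001], [0.104, 0.0093, -0.001], [0.116, 0.0103, -0.001], [0.128, 0.0114, -0.001], [0.14, 0.0125, -0.001], [0.152, 0.0135, -0.001], [0.164, 0.0146, -0.001], [0.176, 0.0157, -0.001], [0.188, 0.0167, -0.001], [0.2, 0.0178, -0.001], [0.212, 0.0189, -0.001], [0.224, 0.0199, -0.001], [0.234, 0.021, -0.001]], rot=[[0, 0, 0], [0, 0, 0], [0, 0, 0], [0, 0, 0], [0, 0, 0], [0, 0, 0], [0, 0, 0], [0, 0, 0], [0, 0, 0], [0, 0, 0], [0, 0, 0], [0, 0, 0], [0, 0, 0], [0, 0, 0], [0, 0, 0], [0, 0, 0], [0, 0, 0], [0, 0, 0], [0, 0, 0], [0, 0, 0]])

```text
t: 22.45
ee_pos: [0.6452, 0.1666, 0.0135]
eef_rot: [-0.0, 0.655, 0.756, -0.0]
contact_force: [0.0, -0.5, -0.9]
width: 0.0237
finger_force: 40.0
```

```bash
python3 - <<'E'
from h import *
b=manip.camera("top"); w=manip.camera("scene"); save(b,"t5.png")
cv2.imwrite("pics/wt5.png",np.vstack([cv2.resize(w["image"][130:300,230:430,::-1],(470,400))[:300],cv2.resize(b["image"][140:240,200:356,::-1],(470,300))]))
p=cloud(b).reshape(-1,3); I=b["image"].reshape(-1,3).astype(int)
m=(I[:,0]>I[:,1]*1.6)&(I[:,0]>60)&(p[:,1]>-.16)&(p[:,1]<.1)&(p[:,2]<.04)&(p[:,0]>.57); q=p[m]
print(len(q), np.percentile(q,[2,50,98],axis=0).round(3).tolist() if len(q) else "")
print(pose()[2]["ee_pos"])
E
```

```text
85 [[0.649, -0.099, 0.006], [0.679, -0.07, 0.027], [0.706, -0.042, 0.04]]
[0.64524605 0.16690845 0.0134795 ]
```

View pics/wt5.png

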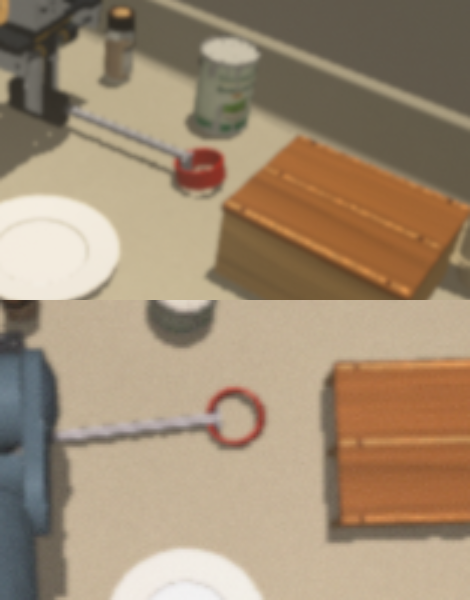

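The cutter is out, standing around bottom-panel (236,417), well clear of the mouth, with the hook inside it. I'll lift the hook out, back off and lay the picker down.

drive_tool(dp=[[0, 0, -0.01], [0, 0, -0.025], [0, 0, -0.04], [0, 0, -0.05], [0, 0, -0.05], [0.03, 0, -0.05], [0.06, 0, -0.05], [0.09, 0, -0.05], [0.1, 0, -0.04], [0.1, 0, -0.025], [0.1, 0, -0.012], [0.1, 0, -0.004], [0.1, 0, 0.0], [0.1, 0, 0.0], [0.1, 0, 0.0]], rot=[[0, 0, 0], [0, 0, 0], [0, 0, 0], [0, 0, 0], [0, 0, 0], [0, 0, 0], [0, 0, 0], [0, 0, 0], [0, 0, 0], [0, 0, 0], [0, 0, 0], [0, 0, 0], [0, 0, 0], [0, 0, 0], [0, 0, 0]])

```text
t: 24.05
ee_pos: [0.6316, 0.2635, 0.0133]
eef_rot: [0.0, 0.656, 0.755, -0.0]
contact_force: [-0.7, -1.0, -0.0]
width: 0.0242
finger_force: 40.0
```

drive_tool(dp=[[0, 0, 0], [0, 0, 0], [0, 0, 0], [0, 0, 0], [0, 0, 0], [0, 0, -0.02], [0, 0, -0.05], [0, 0, -0.09], [0, 0, -0.13], [0, 0, -0.14], [0, 0, -0.14]], rot=[[0, 0, 0], [0, 0, 0], [0, 0, 0], [0, 0, 0], [0, 0, 0], [0, 0, 0], [0, 0, 0], [0, 0, 0], [0, 0, 0], [0, 0, 0], [0, 0, 0]], claw=0.4)

```text
t: 25.15
ee_pos: [0.6325, 0.2649, 0.1558]
eef_rot: [0.001, 0.655, 0.756, 0.002]
contact_force: [0.3, -0.5, 0.3]
width: 0.0563
finger_force: 0.0
```

```bash
python3 - <<'E'
from h import *
go([0.678,-0.07,0.155],3)
E
```

```text
at [0.6325 0.2649 0.1558] dp [-0.338  -0.0024  0.0006] rot [ 0.004 -0.001  0.09 ] j [ 0.23  0.37  1.5  -0.    1.27  0.09]
```

drive_tool(dp=[[-0.04, 0, 0], [-0.08, 0, 0], [-0.12, 0, 0], [-0.16, 0, 0], [-0.2, 0, 0], [-0.24, 0, 0], [-0.28, 0, 0], [-0.31, -0.001, 0], [-0.33, -0.002, 0], [-0.338, -0.002, 0], [-0.338, -0.002, 0], [-0.338, -0.002, 0]], rot=[[0, 0, 0], [0, 0, 0.05], [0, 0, 0.09], [0, 0, 0.09], [0, 0, 0.09], [0, 0, 0.09], [0, 0, 0.09], [0, 0, 0.09], [0, 0, 0.09], [0, 0, 0.09], [0, 0, 0.09], [0, 0, 0.09]], claw=0)

```text
t: 26.35
ee_pos: [0.6768, -0.0691, 0.1528]
eef_rot: [-0.001, 0.688, 0.726, -0.0]
contact_force: [-0.0, 0.1, 0.5]
width: 0.094
finger_force: 0.0
```

```bash
python3 - <<'E'
from h import *
c=manip.camera("wrist"); b=manip.camera("top"); save(c,"w6.png")
for n,c in(("w",c),("t",b)):
    p=cloud(c).reshape(-1,3); I=c["image"].reshape(-1,3).astype(int)
    m=(I[:,0]>I[:,1]*1.8)&(I[:,0]>40)&(p[:,1]>-.14)&(p[:,1]<.0)&(p[:,2]<.035)&(p[:,2]>.005)&(p[:,0]>.61)&(p[:,0]<.75); q=p[m]
    if len(q)<20: print(n,len(q)); continue
    print(n,len(q), np.percentile(q,[1,50,99],axis=0).round(3).tolist(),cv2.minEnclosingCircle((q[q[:,2]>.018][:,:2]*1000).astype(np.float32)))
p=cloud(b).reshape(-1,3); q=p[(p[:,2]>.022)&(p[:,2]<.06)&(abs(p[:,0]-.645)<.06)&(p[:,1]>.02)&(p[:,1]<.34)]
print("picker",len(q),np.percentile(q,[1,50,99],axis=0).round(3).tolist())
print(pose()[2]["ee_pos"])
E
```

```text
w 956 [[0.65, -0.1, 0.005], [0.679, -0.079, 0.024], [0.707, -0.042, 0.027]] ((678.9891357421875, -71.3087387084961), 29.634151458740234)
t 0
picker 446 [[0.615, 0.046, 0.024], [0.638, 0.229, 0.037], [0.665, 0.31, 0.049]]
[ 0.67698331 -0.06888726  0.15329553]
```

View pics/w6.png

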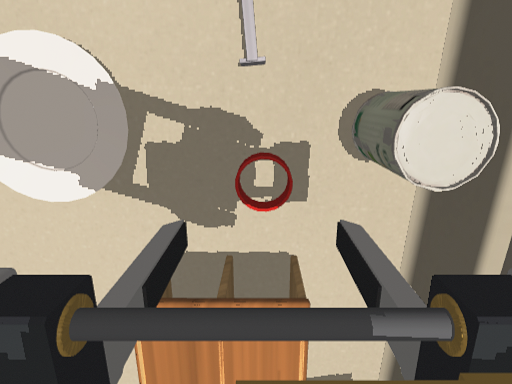

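The cutter stands flat at (264,181), the picker lies ahead of it with its hook at (252,62), and the tin is at (440,138). I'll turn the hand a little away from the tin, then go down and grip the ring.

drive_tool(dp=[[-0.002, 0.002, 0.03], [-0.002, 0.002, 0.06], [-0.002, 0.002, 0.09], [-0.002, 0.002, 0.115], [-0.002, 0.002, 0.135], [-0.002, 0.002, 0.144], [-0.002, 0.002, 0.148], [-0.002, 0.002, 0.148], [-0.002, 0.002, 0.148]], rot=[[0, 0, 0.13], [0, 0, 0.26], [0, 0, 0.26], [0, 0, 0.26], [0, 0, 0.26], [0, 0, 0.26], [0, 0, 0.26], [0, 0, 0.26], [0, 0, 0.26]])

```text
t: 27.35
ee_pos: [0.6802, -0.0723, 0.0069]
eef_rot: [0.001, 0.777, 0.63, 0.001]
contact_force: [-0.1, 0.2, 0.4]
width: 0.0936
finger_force: 0.0
```

drive_tool(dp=[[0, 0, 0], [0, 0, 0], [0, 0, 0], [0, 0, 0], [0, 0, 0], [0, 0, 0], [0, 0, 0]], rot=[[0, 0, 0], [0, 0, 0], [0, 0, 0], [0, 0, 0], [0, 0, 0], [0, 0, 0], [0, 0, 0]], claw=1, squeeze=15)

```text
t: 28.05
ee_pos: [0.6792, -0.0723, 0.0055]
eef_rot: [-0.0, 0.777, 0.63, -0.0]
contact_force: [-0.2, -0.3, 1.2]
width: 0.0587
finger_force: 14.9
```

```bash
python3 - <<'E'
from h import *
go([0.679,-0.072,0.08],-12)
go([0.454,-0.022,0.08],-12)
E
```

```text
at [ 0.6792 -0.0723  0.0055] dp [ 0.0003 -0.0002 -0.0745] rot [-0.     0.     0.001] j [-0.27  0.55  1.56 -0.    1.04 -0.06]
at [ 0.6792 -0.0723  0.0055] dp [ 0.0027 -0.2307 -0.0744] rot [-0.     0.     0.001] j [-0.27  0.55  1.56 -0.    1.04 -0.06]
```

drive_tool(dp=[[0, 0, -0.02], [0, 0, -0.05], [0, 0, -0.07], [0, -0.03, -0.07], [0.001, -0.06, -0.07], [0.002, -0.09, -0.07], [0.003, -0.12, -0.07], [0.003, -0.15, -0.07], [0.003, -0.18, -0.07], [0.003, -0.205, -0.07], [0.003, -0.222, -0.07], [0.003, -0.231, -0.07], [0.003, -0.231, -0.07], [0.003, -0.231, -0.07]], rot=[[0, 0, 0], [0, 0, 0], [0, 0, 0], [0, 0, 0], [0, 0, 0], [0, 0, 0], [0, 0, 0], [0, 0, 0], [0, 0, 0], [0, 0, 0], [0, 0, 0], [0, 0, 0], [0, 0, 0], [0, 0, 0]])

```text
t: 29.45
ee_pos: [0.4546, -0.0219, 0.0759]
eef_rot: [0.001, 0.777, 0.63, 0.0]
contact_force: [0.2, 1.2, -0.2]
width: 0.059
finger_force: 14.9
```

```bash
python3 - <<'E'
from h import *
c=manip.camera("wrist"); p=cloud(c).reshape(-1,3); I=c["image"].reshape(-1,3).astype(int); print(pose()[2]["ee_pos"],pose()[2]["width"])
m=(I[:,0]>I[:,1]*1.8)&(I[:,0]>40)&(abs(p[:,1]+.02)<.06)&(abs(p[:,0]-.454)<.06)&(p[:,2]>.05); q=p[m]
print(len(q), np.percentile(q,[1,50,99],axis=0).round(3).tolist())
m=(p[:,2]>.009)&(p[:,2]<.02)&(abs(p[:,0]-.454)<.11)&(abs(p[:,1]+.022)<.11)&(np.ptp(I,axis=1)<40)&(I.min(1)>60); q=p[m]
print(len(q),cv2.minEnclosingCircle((q[:,:2]*1000).astype(np.float32)))
E
```

```text
[ 0.4547419  -0.02194604  0.07583254] 0.05921110324975138
4439 [[0.427, -0.049, 0.072], [0.454, -0.03, 0.09], [0.483, 0.008, 0.097]]
15172 ((454.1534118652344, -21.76605796813965), 84.85127258300781)
```

drive_tool(dp=[[0, 0, 0.02], [0, 0, 0.04], [0, 0, 0.052], [0, 0, 0.06], [0, 0, 0.064], [0, 0, 0.065], [0, 0, 0.065]], rot=[[0, 0, 0], [0, 0, 0], [0, 0, 0], [0, 0, 0], [0, 0, 0], [0, 0, 0], [0, 0, 0]])

```text
t: 30.2
ee_pos: [0.4543, -0.0218, 0.0109]
eef_rot: [0.0, 0.777, 0.63, 0.0]
contact_force: [0.5, 0.2, -0.1]
width: 0.0589
finger_force: 14.9
```

drive_tool(dp=[[0, 0, 0], [0, 0, 0], [0, 0, 0], [0, 0, 0], [0, 0, -0.01], [0, 0, -0.03], [0, 0, -0.06], [0, 0, -0.1], [0, 0, -0.14], [0, 0, -0.15], [0, 0, -0.15]], rot=[[0, 0, 0], [0, 0, 0], [0, 0, 0], [0, 0, 0], [0, 0, 0], [0, 0, 0], [0, 0, 0], [0, 0, 0], [0, 0, 0], [0, 0, 0], [0, 0, 0]], claw=0.2)

```text
t: 31.3
ee_pos: [0.455, -0.022, 0.1627]
eef_rot: [0.002, 0.777, 0.63, 0.001]
contact_force: [-0.1, 0.3, -0.5]
width: 0.0751
finger_force: 0.0
```

```bash
python3 - <<'E'
from h import *
c=manip.camera("wrist"); s=manip.camera("scene"); save(s,"s7.png")
p=cloud(c).reshape(-1,3); I=c["image"].reshape(-1,3).astype(int)
m=(I[:,0]>I[:,1]*1.8)&(I[:,0]>40)&(abs(p[:,1]+.02)<.08)&(abs(p[:,0]-.454)<.08)&(p[:,2]<.06); q=p[m]
print(len(q), np.percentile(q,[1,50,99],axis=0).round(3).tolist(),cv2.minEnclosingCircle((q[q[:,2]>.022][:,:2]*1000).astype(np.float32)))
E
```

```text
945 [[0.426, -0.049, 0.007], [0.454, -0.029, 0.028], [0.483, 0.008, 0.032]] ((454.7327575683594, -20.976482391357422), 29.58740997314453)
```

View pics/s7.png

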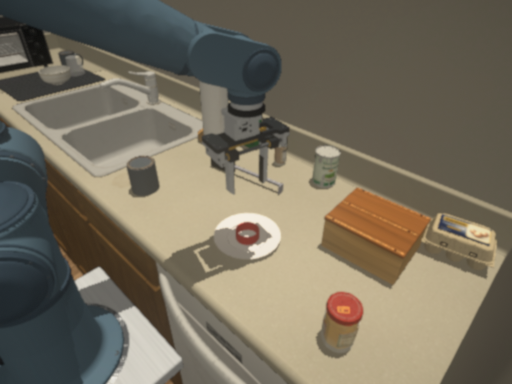

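The cutter sits flat in the middle of the saucer at (248,233), within about 1 mm of centre. The mug, spice jar and tin haven't moved, and the hand is clear of everything, so I'm handing in.

```bash
python3 -c "
from bench import manip
print(manip.sign_off())"
```

```text
the job is handed in; nothing more can be done
None
```

The job is handed in after about 31 s: the cutter lies flat in the middle of the saucer (within about 1 mm of centre), the picker is flat on the worktop outside the rack, and the mug, spice jar and tin were left where they stood. The picker took one extra lay-down and regrasp by its grip to turn its hook towards the bay.

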